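Clear the bottle stand and open the push-and-turn safety cap

TASK

Clear the wooden offcut off the bottle stand into the scrap bin to make room, then open the bottle's safety cap: press it down, keep it pressed while turning it counter-clockwise (seen from above) until it is free, and lift it off. Finish while still holding the cap in the gripper, upright and a few centimetres clear above the bottle's mouth; leave the tape measure, sanding block and duct tape alone.

Things in the scene. Friction and masses are not known exactly. Their poses are not given: they have to be found in the camera images.
- bottle_stand: pale timber block, 96 (x) x 175 (y) x 80 mm high, fixed, with a white bottle fixed in it that cannot turn or lift. Origin on the bottle's vertical axis at bench level, z up. The block reaches 45 mm to -y and 130 mm to +y of that axis; its flat top on the +y side is the ledge where the offcut lies. The bottle's shoulder, 62 mm across, rises from 80 to 95 mm and tapers to the neck
- mouth (a point): centre of the rim of the bottle's neck, 123 mm above the bench on the bottle's axis, hidden in the cap while the cap is on. A sprung seal disc stands 8 mm above it (12 mm with the cap off)
- seal (a joint): sprung seal in the bottle's mouth that pushes the cap up: about 0 with the cap on and not pressed, grows with the depth (m) by which the cap is pressed, up to 0.008; about -0.004 when the cap is off. Resists with about 6 N at 0 and 12 N at 0.008
- cap: ribbed round grey safety cap, 45 mm across, 28 mm high, 30 g, locked on the bottle. Origin: centre of its lower rim, at first 107 mm above the bench; z up; x within 0.1 rad of the stand's x. Unpressed it cannot turn. Pressed down 5 to 8 mm (hard stop) it turns counter-clockwise seen from above; after about 1.1 rad (free from 0.95, end stop at 1.2) it lifts straight off. Grip it from above
- offcut: small sawn timber offcut, 35 (x) x 70 (y) x 35 mm, 45 g, loose, lying on the ledge of the bottle stand beside the bottle. Origin: centre of its underside
- scrap_bin: open plywood box, 150 (x) x 190 (y) x 80 mm high, walls and floor 6 mm, fixed to the bench. Origin: centre of its underside; stands to the left or the right of the bottle stand
- tape_measure: tape measure, 38 x 80 x 64 mm, bystander standing behind the work. Origin: centre of its underside
- sanding_block: sanding block, 63 x 112 x 30 mm, bystander behind the work. Origin: centre of its underside
- duct_tape: roll of duct tape lying flat, 103 mm across, 48 mm high, bystander behind the work. Origin: centre of its underside

How it is judged:
On the way, in this order (a step that is already met when the one before it is completed fails the run):
1. the offcut lies in the scrap bin, let go, with the cap still locked on the bottle (x of offcut in the frame of scrap_bin between -0.075 and 0.075 m and y of offcut in the frame of scrap_bin between -0.095 and 0.095 m and z of offcut in the frame of scrap_bin below 0.065 m and contact force between the fingers and offcut below 0.1 N and distance between cap and mouth below 0.026 m and angle between the x axis of cap and the x axis of bottle_stand, either way round below 0.3 rad), for 0.2 s.
2. the cap, still on the bottle, is pressed down and turned past its safety stop (value of joint seal above 0.0035 m and angle between the x axis of cap and the x axis of bottle_stand, either way round above 0.35 rad and distance between cap and mouth below 0.03 m), for 0.05 s.
At the end, for the whole second after the job is handed in: The cap is held still in the fingers (over 2 N), within 20 degrees of upright, its lower rim 20 to 150 mm above the bottle's mouth and within 40 mm of its axis, touching neither bottle nor stand; the offcut lies at rest and released in the scrap bin, below its rim (x of offcut in the frame of scrap_bin between -0.075 and 0.075 m and y of offcut in the frame of scrap_bin between -0.095 and 0.095 m and z of offcut in the frame of scrap_bin below 0.065 m and contact force between each of the fingers, cap and offcut below 0.1 N and z of cap in the frame of mouth between 0.02 and 0.15 m and horizontal distance between cap and mouth below 0.04 m and angle between cap's own z axis and vertical below 0.35 rad and linear speed of each of cap, offcut below 0.03 m/s and contact force between the fingers and cap above 2 N and contact force between cap and bottle_stand below 0.1 N); the arm keeps its last pose, push and grip.
It fails at once if the tape measure is moved by more than 20 mm (distance of tape_measure from where it was at the start of the episode above 0.02 m).
It fails at once if the sanding block is moved by more than 20 mm (distance of sanding_block from where it was at the start of the episode above 0.02 m).
It fails at once if the duct tape is moved by more than 20 mm (distance of duct_tape from where it was at the start of the episode above 0.02 m).
It also fails if it takes over 54 s, if anything falls off the work surface, if the arm or the gripper's body presses on something with over 40 N, if the wrist force passes 120 N, or if a joint passes its speed limit or range.

ROBOT

A 6-joint arm with a two-finger parallel gripper is mounted at the origin on a cart in front of the work surface, level with it; the furniture and walls round the work are solid. World frame = base frame: x ahead of the robot, y to its left, z up, the work surface at z = 0. Lengths are in m, angles in rad, forces in N, time in s.
With the tool pointing down it reaches from about 0.375 to 0.9 m from the base axis. Payload 3.1 kg.
Tool frame: the origin (TCP) lies at the centre of the arm's flange, where the gripper is bolted on; the fingertips stand robot.tip_extent ahead of it and the grasp point (between the pads) lies 164 mm ahead of it (robot.tip_extent is the distance from the TCP to the fingertips, in m); z points along the fingers, y is the line along which they close (so a half turn about z gives the same grasp; the last joint's range is limited). The gripper opens to 87 mm and grips with 3 to 60 N. Pads are 19 mm wide; open, the fingers measure 117 mm over their backs; the gripper's body (75 mm by 190 mm) begins 51 mm behind the grasp point.
Start: joints at [1.163, 0.527, 1.433, -0, 1.181, -0.178], TCP at [0.142, 0.609, 0.405] pointing down, gripper open.
Joint ranges: [-3.08, 3.08], [-0.75, 2.2], [0.22, 2.44], [-1.43, 4.57], [0, 2.65], [-2.85, 2.85]. Speed limits (rad/s): [2.79, 2.79, 3.14, 3.14, 3.14, 3.14].

INTERFACE

Orientations are given as a unit quaternion [x, y, z, w].
In Python, from rig import get_obs, camera, hand_in, cut_out, robot gives the robot as it stands.
- The arm moves only by the tool step_arm, never from a script. Its argument "rows" is a list of rows, each a list of 6 numbers: the shift along the world's x, y, z in m, then the turn, a rotation vector about the world's x, y, z in degrees. A call has 1 to 12 rows; each row shifts and turns the commanded pose from where the row before left it; what a row does not reach is not made up. A row lasts 1/8 s, in which the tool goes at most 62.5 mm and 10.7 degrees, less where a joint would pass 70% of its speed; a pose out of reach is approached as far as the arm can. A call is refused whole if a number of a shift passes 0.0625 or a number of a turn 10.7, either way. A call with a gripper value outside its range is refused whole. "jaw" is the finger opening in m, from 0 to 0.087, set as the call begins (left out, the last holds). The fingers move at their own pace and stop on an object; "squeeze" is the grip in N (left out, the last holds). Time passes only in rows, so rows that do not move let the fingers close. It gives the time, the measured TCP pose, the force, the opening and the grip force at its end, in the units of the state.
- get_obs(): the state, without advancing time (a new reading comes with each control period).
- camera(name): name is "scene" or "top" or "wrist"; returns a dict with "pixels" (384x512x3 uint8, blue, green, red), "depth" (384x512 float32, m along the optical axis (not along the pixel's ray), 0 where there is no reading), "fov_y" (degrees; the focal length in pixels is half the picture's height over the tangent of half this angle, whatever the lens; pixels are square), "cx", "cy" (the principal point, pixels), "extrinsics" (4x4, takes a point from camera to world coordinates); the wrist camera has in their place "mount" (4x4, takes a point from camera to tool coordinates, whose origin is the TCP and whose axes are the flange's). Camera axes: x right, y up, looking along -z (the intrinsics and any distortion apply to the point x, -y, -z); pixel columns grow to the right and rows downward; lengths in m; the calibration is good to about 2 mm. A picture is of the moment at which its call begins: read the wrist's pose just before it.
- hand_in(): hands the job in; it is judged then, once.
Trained networks look in the newest picture that a camera, given by its name, has taken for a name from the list of things; names that differ only in an ending like _2 or _b are one class to them, and where a whole thing is asked for, a point or a joint stands for the part that bears it (a point fixed in the world has none). Each returns a list of dicts, best first, with "confidence" (0 to 1); they miss things now and then, are a little off and sometimes report something else, mostly with a low value. They report only what shows in the picture. A call takes as long as a camera call.
- cut_out(label, camera): "region" (384x512 bool, what is visible of it) and "extent" ([centre column, centre row, width, height] in pixels, round what is visible of it).
The state is a dict: "time": time; "q": joint angles; "joint_velocities": joint speeds; "joint_torque": joint torques, N m; "position": TCP position; "tool_rot": TCP orientation; "ft_force": force on the tool from outside, world axes, zero at the start; "moment": the same for the moment, N m; "grip_width": finger opening in m; "grip_force": force on a finger pad.
Only numpy, scipy, OpenCV 4.12 (cv2) and the standard library are available. Lean on these libraries where they do the work, as an engineer would, in place of code of your own. Each camera call takes 0.05 s, during which the arm holds its last target. There are 200 camera calls.

## Working session

There is one attempt and no reset: what is moved stays moved. The work goes in short steps, Python scripts to look and compute and a tool call to move; the robot and the scene stay as the last step left them, time stands still between calls to the robot, and variables do not carry over. Pictures are saved under pics/ and viewed, at most 10 in all, crops included, and the job is handed in when it is done.

Besides the shell and the picture viewer there is one more tool, called after "Request:" as name(argument=value, ...) on one line, values as JSON. step_arm: Moves the arm, as the interface text tells. Its arguments: {"type":"object","properties":{"rows":{"type":"array"},"jaw":{"type":"number"},"squeeze":{"type":"number"}},"required":["rows"]}

```bash
mkdir -p pics; cat > h.py <<'E'
import numpy as np, cv2
from rig import get_obs, camera, hand_in, cut_out, robot
from scipy.spatial.transform import Rotation as R
def pts(c,mask=None):
    d=c["depth"]; H,W=d.shape
    f=H/2/np.tan(np.radians(c["fov_y"])/2)
    m=d>0
    if mask is not None: m&=mask
    v,u=np.nonzero(m); z=d[v,u]
    P=np.c_[(u-c["cx"])/f*z,-(v-c["cy"])/f*z,-z]
    if "extrinsics" in c: T=np.array(c["extrinsics"])
    else:
        o=get_obs(); T=np.eye(4); T[:3,:3]=R.from_quat(o["tool_rot"]).as_matrix(); T[:3,3]=o["position"]; T=T@np.array(c["mount"])
    return P@T[:3,:3].T+T[:3,3]
E
python3 - <<'E'
from h import *
o=get_obs(); print({k:np.round(v,3) for k,v in o.items()}, robot.tip_extent)
ims=[]
for cam in ["top","scene"]:
    c=camera(cam); ims.append(c["pixels"]); print(cam,[k for k in c if k not in("pixels","depth")])
    for n in ["bottle_stand","cap","offcut","scrap_bin","tape_measure","sanding_block","duct_tape"]:
        r=cut_out(n,cam)
        if not r: print(n,"none"); continue
        r=r[0]; m=cv2.erode(r["region"].astype(np.uint8),np.ones((3,3)))>0
        P=pts(c,m)
        if len(P)==0: print(n,'nodepth');continue
        zt=np.percentile(P[:,2],95); T=P[P[:,2]>zt-.006]
        (a,b),wh,an=cv2.minAreaRect(T[:,:2].astype(np.float32)*1000)
        print(n,round(r["confidence"],2),np.round(r["extent"]),"zt %.3f"%zt,"top c",np.round([a,b]),np.round(wh),round(an,1),"lo",np.round(P.min(0),3),"hi",np.round(P.max(0),3))
cv2.imwrite("pics/a.png",cv2.resize(np.vstack(ims),(800*512//1024*1,600)))
E
```

```text
{'time': np.float64(0.0), 'q': array([ 1.163,  0.529,  1.434, -0.   ,  1.181, -0.178]), 'joint_velocities': array([ 0.001,  0.001, -0.   ,  0.001, -0.   ,  0.   ]), 'joint_torque': array([-2.0000e-03, -4.4005e+01, -1.7659e+01,  6.3000e-02,  5.8000e-02,
       -0.0000e+00]), 'position': array([0.142, 0.608, 0.404]), 'tool_rot': array([ 0.114,  0.993, -0.001, -0.   ]), 'ft_force': array([-0.212, -0.42 ,  0.197]), 'moment': array([ 0.001, -0.064, -0.021]), 'grip_force': np.float64(0.0), 'grip_width': np.float64(0.087)} 0.1822
top ['fov_y', 'cx', 'cy', 'extrinsics']
bottle_stand 0.97 [208. 229.  71.  45.] zt 0.087 top c [476. 357.] [170.  93.] 86.7 lo [0.425 0.269 0.042] hi [0.526 0.444 0.095]
cap 0.81 [222. 227.  18.  18.] zt 0.138 top c [473. 314.] [41. 36.] 51.6 lo [0.453 0.293 0.118] hi [0.494 0.335 0.14 ]
offcut 0.67 [195. 229.  34.  17.] zt 0.118 top c [466. 392.] [66. 31.] 88.1 lo [0.451 0.359 0.102] hi [0.482 0.425 0.12 ]
scrap_bin 0.93 [353. 242.  82.  58.] zt 0.080 top c [485. -24.] [146. 189.] 6.2 lo [ 0.403 -0.124 -0.   ] hi [0.563 0.077 0.084]
tape_measure 0.89 [300. 167.  2
[... 576 characters left out ...]
320.] [40. 40.] 44.5 lo [0.452 0.298 0.112] hi [0.492 0.342 0.14 ]
offcut 0.69 [263. 268.  34.  40.] zt 0.118 top c [466. 398.] [68. 34.] 87.3 lo [0.449 0.363 0.084] hi [0.485 0.432 0.12 ]
scrap_bin 0.96 [328. 162.  74.  79.] zt 0.080 top c [482. -22.] [147. 194.] 6.2 lo [ 0.399 -0.124 -0.   ] hi [0.564 0.082 0.085]
tape_measure 0.56 [235. 178.  21.  29.] zt 0.065 top c [677. 135.] [31. 43.] 8.8 lo [0.657 0.109 0.004] hi [0.693 0.167 0.069]
sanding_block 0.97 [208. 221.  49.  44.] zt 0.034 top c [674. 278.] [106.  58.] 84.2 lo [0.642 0.224 0.008] hi [0.706 0.332 0.037]
duct_tape 0.74 [171. 275.  52.  52.] zt 0.050 top c [659. 454.] [95. 98.] 35.6 lo [0.608 0.403 0.005] hi [0.709 0.503 0.053]
```

View pics/a.png

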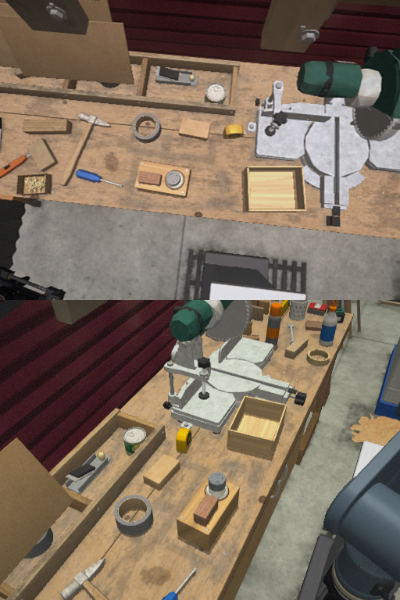

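Request:
step_arm(rows=[[0.04,-0.0266,0,0,0,-9.85],[0.04,-0.0266,0,0,0,-9.85],[0.04,-0.0266,0,0,0,-9.85],[0.04,-0.0266,0,0,0,-9.85],[0.04,-0.0266,0,0,0,-9.85],[0.04,-0.0266,0,0,0,-9.85],[0.04,-0.0266,0,0,0,-9.85],[0.04,-0.0266,0,0,0,-9.85],[0,0,0,0,0,0],[0,0,0,0,0,0]], jaw=0.087, squeeze=30)

```text
time: 2.05
position: [0.4615, 0.3958, 0.4046]
tool_rot: [0.719, 0.695, -0.0, -0.0]
ft_force: [-0.4, -0.6, -0.7]
grip_width: 0.0866
grip_force: 0.0
```

```bash
python3 - <<'E'
from h import *
c=camera("wrist"); o=get_obs(); print(np.round(o["position"],4))
for n in ["bottle_stand","cap","offcut"]:
    for r in cut_out(n,"wrist")[:1]:
        m=cv2.erode(r["region"].astype(np.uint8),np.ones((3,3)))>0
        P=pts(c,m)
        zt=np.percentile(P[:,2],90); T=P[abs(P[:,2]-zt)<.006]
        if n=="bottle_stand": T=P[abs(P[:,2]-.08)<.005]
        (a,b),wh,an=cv2.minAreaRect(T[:,:2].astype(np.float32)*1000)
        print(n,round(r["confidence"],2),np.round(r["extent"]),"zt %.3f"%zt,np.round([a,b]),np.round(wh),round(an,1))
cv2.imwrite("pics/b.png",c["pixels"])
t=camera("top"); P=pts(t)
s=P[(P[:,0]>.35)&(P[:,0]<.62)&(P[:,1]>-.2)&(P[:,1]<.2)&(P[:,2]>.09)]
print("tall near bin",len(s),s.min(0) if len(s) else 0,s.max(0) if len(s) else 0)
s2=P[(P[:,0]>.37)&(P[:,0]<.6)&(P[:,1]>-.075)&(P[:,1]<.03)&(P[:,2]>.09)]; print(len(s2))
E
```

```text
[0.4609 0.3962 0.4046]
bottle_stand 0.9 [280. 210. 107. 188.] zt 0.081 [475. 361.] [173.  94.] 86.9
cap 0.72 [276. 282.  59.  65.] zt 0.136 [472. 309.] [42. 24.] 0.6
offcut 0.79 [264. 187.  46.  90.] zt 0.116 [466. 397.] [68. 33.] 87.8
tall near bin 0 0 0
0
```

View pics/b.png

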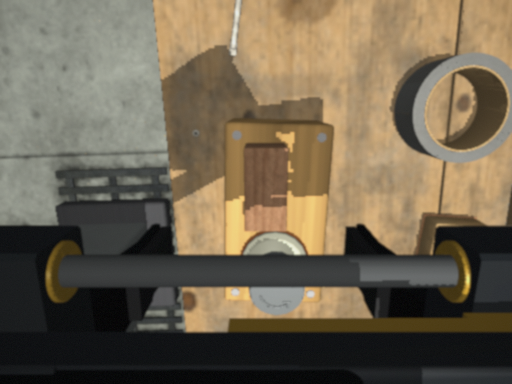

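Request:
step_arm(rows=[[0.005,0.002,-0.045,0,0,0],[0,0,-0.045,0,0,0],[0,0,-0.03,0,0,0],[0,0,-0.017,0,0,0],[0,0,0,0,0,0],[0,0,0,0,0,0]])

```text
time: 3.05
position: [0.4671, 0.3984, 0.269]
tool_rot: [0.719, 0.695, 0.001, 0.0]
ft_force: [0.1, -0.3, 0.9]
grip_width: 0.0873
grip_force: 0.0
```

Request:
step_arm(rows=[[0,0,0,0,0,0],[0,0,0,0,0,0],[0,0,0,0,0,0],[0,0,0,0,0,0],[0,0,0,0,0,0],[0,0,0,0,0,0],[0,0,0,0,0,0],[0,0,0,0,0,0]], jaw=0, squeeze=25)

```text
time: 4.05
position: [0.4667, 0.3979, 0.2677]
tool_rot: [0.719, 0.695, -0.0, -0.0]
ft_force: [0.1, 0.4, -0.7]
grip_width: 0.035
grip_force: 25.0
```

Request:
step_arm(rows=[[0,0,0.04,0,0,0],[0,0,0.05,0,0,0],[0,-0.02,0.03,0,0,0],[0.0025,-0.05,0,0,0,1],[0.0025,-0.05,0,0,0,1],[0.0025,-0.05,0,0,0,1],[0.0025,-0.05,0,0,0,1],[0.0025,-0.05,0,0,0,1],[0.0025,-0.05,0,0,0,1],[0.002,-0.05,0,0,0,1],[0,-0.05,0,0,0,1],[0,0,0,0,0,0]])

```text
time: 5.55
position: [0.4841, -0.0251, 0.3879]
tool_rot: [0.671, 0.742, 0.0, 0.001]
ft_force: [0.2, 0.5, 0.0]
grip_width: 0.0347
grip_force: 25.0
```

Request:
step_arm(rows=[[0,0,-0.05,0,0,0],[0,0,-0.05,0,0,0],[0,0,-0.04,0,0,0],[0,0,-0.028,0,0,0],[0,0,0,0,0,0],[0,0,0,0,0,0]])

```text
time: 6.3
position: [0.4841, -0.0216, 0.2205]
tool_rot: [0.668, 0.744, 0.0, 0.0]
ft_force: [0.6, -0.5, -0.8]
grip_width: 0.0351
grip_force: 25.0
```

Request:
step_arm(rows=[[0,0,0,0,0,0],[0,0,0,0,0,0],[0,0,0,0,0,0],[0,0,0,0,0,0],[0,0,0,0,0,0],[0,0,0,0,0,0]], jaw=0.08)

```text
time: 7.05
position: [0.4837, -0.0221, 0.2197]
tool_rot: [0.669, 0.744, -0.0, -0.0]
ft_force: [-0.6, 1.0, -0.5]
grip_width: 0.0787
grip_force: 0.0
```

Request:
step_arm(rows=[[0,0,0.05,0,0,0],[0,0,0.06,0,0,0],[0,0.01,0.06,0,0,-1],[-0.002,0.055,0,0,0,-1],[-0.002,0.055,0,0,0,-1],[-0.002,0.055,0,0,0,-1],[-0.002,0.055,0,0,0,-1],[-0.002,0.055,0,0,0,-1],[-0.002,0.055,0,0,0,-1],[0,0,0,0,0,-1],[0,0,0,0,0,0],[0,0,0,0,0,0]])

```text
time: 8.55
position: [0.4718, 0.3167, 0.3896]
tool_rot: [0.719, 0.695, -0.001, -0.0]
ft_force: [0.6, -0.5, 0.8]
grip_width: 0.0801
grip_force: 0.0
```

```bash
python3 - <<'E'
from h import *
o=get_obs(); print(np.round(o["position"],4))
ims=[]
for cam in ["wrist","scene","top"]:
    c=camera(cam); ims.append(c["pixels"])
    for n in ["bottle_stand","cap","offcut","scrap_bin"]:
        for r in cut_out(n,cam)[:1]:
            m=cv2.erode(r["region"].astype(np.uint8),np.ones((3,3)))>0
            P=pts(c,m)
            if len(P)<10: continue
            zt=np.percentile(P[:,2],90); T=P[abs(P[:,2]-zt)<.006]
            if n=="bottle_stand": T=P[abs(P[:,2]-.08)<.005]
            (a,b),wh,an=cv2.minAreaRect(T[:,:2].astype(np.float32)*1000)
            print(cam,n,round(r["confidence"],2),np.round(r["extent"]),"zt %.3f"%zt,np.round([a,b]),np.round(wh),round(an,1))
cv2.imwrite("pics/c.png",cv2.resize(np.vstack(ims[:2]),(400,600)))
E
```

```text
[0.4718 0.3167 0.3896]
wrist bottle_stand 0.77 [264. 127. 127. 217.] zt 0.081 [476. 360.] [174.  96.] 87.2
wrist cap 0.62 [261. 197.  66.  71.] zt 0.136 [473. 318.] [43. 44.] 19.5
scene bottle_stand 0.97 [265. 275.  78.  90.] zt 0.084 [475. 362.] [173.  95.] 86.5
scene cap 0.94 [278. 234.  22.  27.] zt 0.137 [474. 319.] [39. 42.] 24.8
scene offcut 0.6 [330. 158.  15.  10.] zt 0.044 [485. -39.] [32. 27.] 0.2
scene scrap_bin 0.75 [329. 162.  76.  80.] zt 0.077 [481. -22.] [145. 192.] 6.4
top bottle_stand 0.73 [210. 231.  67.  29.] zt 0.084 [460. 348.] [ 61. 178.] 17.0
top offcut 0.67 [351. 242.  30.  11.] zt 0.044 [484. -24.] [27. 66.] 6.2
top scrap_bin 0.63 [353. 241.  83.  61.] zt 0.075 [484. -23.] [143. 187.] 6.2
```

View pics/c.png

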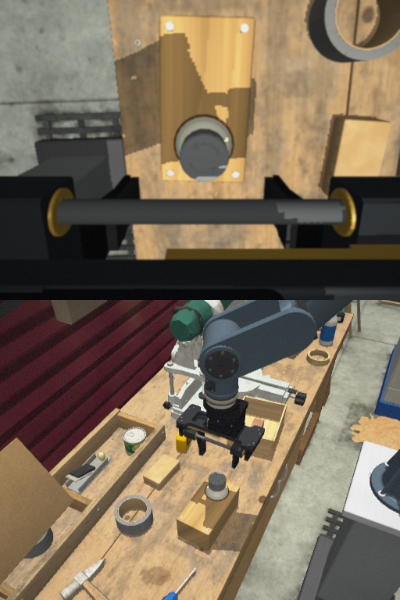

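Request:
step_arm(rows=[[0.001,0.001,-0.04,0,0,0],[0,0,-0.035,0,0,0],[0,0,-0.02,0,0,0],[0,0,-0.007,0,0,0],[0,0,0,0,0,0],[0,0,0,0,0,0]])

```text
time: 10.05
position: [0.4731, 0.3191, 0.2887]
tool_rot: [0.719, 0.695, 0.001, 0.0]
ft_force: [-0.1, -0.2, -0.0]
grip_width: 0.0802
grip_force: 0.0
```

Request:
step_arm(rows=[[0,0,0,0,0,0],[0,0,0,0,0,0],[0,0,0,0,0,0],[0,0,0,0,0,0],[0,0,0,0,0,0],[0,0,0,0,0,0],[0,0,0,0,0,0],[0,0,0,0,0,0]], jaw=0, squeeze=50)

```text
time: 11.05
position: [0.4734, 0.3189, 0.2879]
tool_rot: [0.719, 0.695, 0.001, 0.001]
ft_force: [3.6, -1.9, -1.8]
grip_width: 0.0444
grip_force: 50.0
```

Gripped at 44 mm. Press gradually.

Request:
step_arm(rows=[[0,0,-0.002,0,0,0],[0,0,-0.002,0,0,0],[0,0,-0.002,0,0,0],[0,0,-0.001,0,0,0],[0,0,0,0,0,0],[0,0,0,0,0,0]])

```text
time: 11.8
position: [0.4732, 0.319, 0.2825]
tool_rot: [0.719, 0.695, 0.001, 0.001]
ft_force: [2.2, -3.0, 7.8]
grip_width: 0.0444
grip_force: 50.0
```

Request:
step_arm(rows=[[0,0,-0.002,0,0,0],[0,0,-0.002,0,0,0],[0,0,0,0,0,0],[0,0,0,0,0,0]])

```text
time: 12.3
position: [0.4731, 0.3189, 0.2797]
tool_rot: [0.719, 0.695, 0.001, 0.001]
ft_force: [0.2, -3.4, 16.9]
grip_width: 0.0441
grip_force: 50.0
```

Request:
step_arm(rows=[[0,0,0,0,0,4],[0,0,0,0,0,5],[0,0,0,0,0,5],[0,0,0,0,0,5],[0,0,0,0,0,5],[0,0,0,0,0,5],[0,0,0,0,0,0],[0,0,0,0,0,0]])

```text
time: 13.3
position: [0.4725, 0.3195, 0.2797]
tool_rot: [0.522, 0.853, 0.001, 0.0]
ft_force: [-1.9, -0.5, 18.1]
grip_width: 0.0446
grip_force: 50.0
```

Request:
step_arm(rows=[[0,0,0,0,0,5],[0,0,0,0,0,5],[0,0,0,0,0,5],[0,0,0,0,0,5],[0,0,0,0,0,5],[0,0,0,0,0,5],[0,0,0,0,0,4],[0,0,0,0,0,0],[0,0,0,0,0,0]])

```text
time: 14.42
position: [0.472, 0.3191, 0.2797]
tool_rot: [0.249, 0.968, 0.0, -0.0]
ft_force: [-2.6, -1.8, 18.3]
grip_width: 0.0444
grip_force: 50.0
```

```bash
python3 -c "
from h import *
o=get_obs();print(o['moment'],o['ft_force'],R.from_quat(o['tool_rot']).as_matrix()[:,1],o['position'],o['q'])"
```

```text
[-0.41008957  0.41673366  0.03676795] [-2.63332107 -1.83325638 18.28357931] [4.82805387e-01 8.75727659e-01 1.58566357e-04] [0.47197958 0.31908582 0.27968714] [ 3.98315924e-01  6.26909557e-01  1.67948256e+00  4.50778532e-04
  8.35262569e-01 -6.68927508e-01]
```

Request:
step_arm(rows=[[0,0,0.003,0,0,0],[0,0,0.004,0,0,0],[0,0,0.004,0,0,0],[0,0,0.005,0,0,0],[0,0,0.006,0,0,0],[0,0,0.01,0,0,0],[0,0,0,0,0,0]])

```text
time: 15.3
position: [0.4728, 0.319, 0.3094]
tool_rot: [0.25, 0.968, 0.0, 0.0]
ft_force: [0.3, 0.4, -0.9]
grip_width: 0.0445
grip_force: 50.0
```

Request:
step_arm(rows=[[0,0,0.01,0,0,0],[0,0,0.015,0,0,0],[0,0,0.015,0,0,0],[0,0,0.01,0,0,0],[0,0,0,0,0,0],[0,0,0,0,0,0],[0,0,0,0,0,0],[0,0,0,0,0,0]])

```text
time: 16.3
position: [0.4726, 0.3189, 0.3582]
tool_rot: [0.25, 0.968, -0.0, -0.0]
ft_force: [0.8, -0.2, -0.1]
grip_width: 0.0445
grip_force: 50.0
```

```bash
python3 - <<'E'
from h import *
c=camera("scene"); cv2.imwrite("pics/d.png",cv2.resize(c["pixels"][130:330,170:400],(690,600)))
for n in ["cap","offcut"]:
    for r in cut_out(n,"scene")[:1]:
        P=pts(c,r["region"]); print(n,r["confidence"],r["extent"],np.percentile(P,[5,50,95],axis=0).round(3))
E
```

```text
cap 0.79 [282.9, 210.9, 15.1, 24.4] [[0.453 0.302 0.181]
 [0.462 0.33  0.205]
 [0.475 0.344 0.249]]
offcut 0.61 [330.6, 159.4, 14.6, 14.9] [[ 0.468 -0.056  0.03 ]
 [ 0.482 -0.04   0.042]
 [ 0.501 -0.019  0.045]]
```

View pics/d.png

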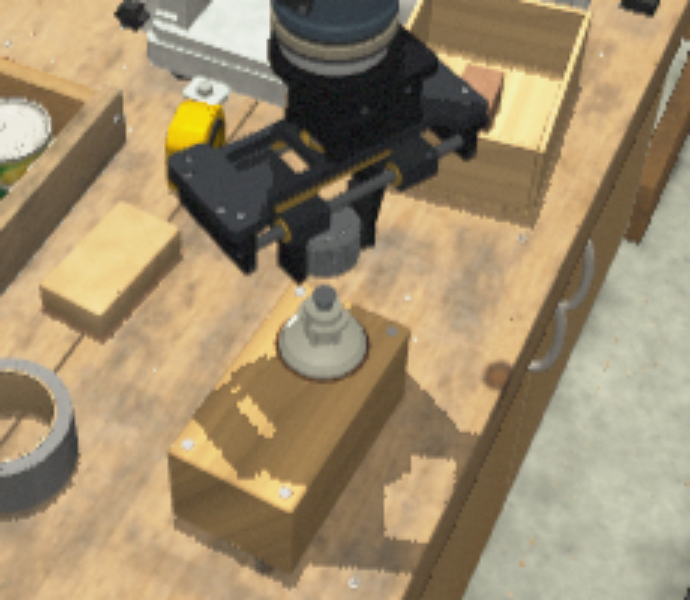

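The cap is held upright in the fingers at about (332,240), clear above the bare mouth at (323,298). The offcut lies in the bin at (485,90).

```bash
python3 -c "
from rig import hand_in
print(hand_in())"
```

```text
the job is handed in; nothing more can be done
None
```

I handed the job in at about 16 s of the 54 s allowed: the offcut is in the scrap bin and the cap is off, held upright about 50 mm above the bottle's mouth, though the hand-in returned no verdict.

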